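# Release the jammed toy washing machine door with a dowel

### The job

The toy washing machine's round door is held shut by a spring latch. Pick up the wooden dowel, push it through the small hole in the back of the machine until the latch gives and the door swings wide open, then draw it out and lay it (do not drop it) flat on the bare tabletop, not touching the machine. Leave the basket, plant pot, ironing board and iron where they are.

Things in the scene. Friction and masses are not known exactly. Their poses are not given: they have to be found in the camera images.
- washer: Cream plastic toy washing machine, fixed to the table: 120 mm deep (x), 130 mm wide (y), 175 mm high. Origin: centre of its underside, z up. Its front with the round door looks along its own -x; its back, a flat cream wall 6 mm thick, along its own +x.
- hole (a point): Centre of the mouth of the round 30 mm hole in the outer face of the machine's back wall, on the wall's centre line, 122 mm above the table. Axes as the machine's: its x points straight out of the back, so a push goes along -x. The only round hole in the back.
- latch: The spring latch hidden in the machine, a steel bell crank on a cross pin; origin on the pin, 50 mm in from the outer face of the back and 150 mm above the table. Its flat upright plate (44 mm wide) hangs behind the hole, 20 mm in from the outer face. It starts to yield at about 4 N; pushed about 4 to 6 mm (about 6 N) it frees the door; it meets its stop at about 7 mm (about 7 N). It springs back when let go.
- door (a joint): Angle of the round door (104 mm across, 12 mm thick, its upright hinge at the machine's -y side of the front), rad: 0 shut (it sits at about 0.01 on the latch), grows as it opens, stop at 1.75 (wide open). Once freed its own spring swings it fully open in about 2 s and it does not shut again; needs about 110 mm free in front.
- door_edge (a point): Point on the free edge of the round door, opposite its hinge, 68 mm above the table.
- dowel: Loose beech dowel lying on the table, 180 mm long along its own x: a square grip in the middle, 60 mm long and 30 by 30 mm, with a round 14 mm rod standing 60 mm out of each end along the grip's middle axis. Both ends are alike and either may be used. Origin: centre of the grip's underside, z up; the rods' axis is 15 mm above it. About 60 g.
- dowel_mid (a point): Centre of the dowel: middle of the grip, on the rods' axis. Axes as the dowel's.
- basket: Bystander: blue plastic laundry basket, open, 110 by 80 mm, 60 mm high. Origin: centre of its underside.
- pot: Bystander: pink ceramic plant pot, 64 mm across, 55 mm high, plant to about 90 mm. Origin: centre of its underside.
- board: Bystander: beech ironing board, about 190 mm long (x) and 60 mm wide, 70 mm high. Origin: on the table, under the middle of its rectangular top.
- iron: Bystander: small steel toy iron, about 75 mm long and 45 mm high, standing on the ironing board. Origin: in its sole.

How it is judged:
By the outcome, as a careful person would: the job done as asked, in the order asked, and still so for the second after the job is handed in, with the robot touching nothing.
It also fails if it takes over 54 s, if anything falls off the work surface, if the arm or the gripper's body presses on something with over 40 N, if the wrist force passes 120 N, or if a joint passes its speed limit or range.

### The arm

A 7-joint arm with a two-finger parallel gripper is mounted at the origin on the work surface. World frame = base frame: x ahead of the robot, y to its left, z up, the work surface at z = 0. Lengths are in m, angles in degrees, forces in N, time in s.
With the tool pointing down it reaches from about 0.35 to 0.9 m from the base axis. Payload 19.9 kg.
Tool frame: the origin (TCP) lies at the very end of the fingers, on their centre line; the grasp point (between the pads) lies 19 mm behind it (bot.grasp_offset is the x of the grasp point in the tool frame, in m); x points along the fingers, y is the direction in which the jaws open and shut, and the axes are right-handed (so a half turn about x gives the same grasp; the last joint's range is limited). The gripper opens to 85 mm and grips with 20 to 120 N. Pads are 22 mm wide; open, the fingers measure 114 mm over their backs; the gripper's body (76 mm by 85 mm) begins 54 mm behind the grasp point. The pads swing forward as they close: fully open they stand 13 mm farther back than shut.
Start: joints at [-70.445, 23.915, -0.59, 92.452, 0.269, 63.638, -3.037], TCP at [0.233, 0.58, 0.231] pointing down, gripper open.
Joint ranges: [-161.28, 161.28], [-22.2, 115.67], [-73.04, 71.86], [3.21, 147.25], [-68.34, 248.33], [10.77, 114.83], [-161.83, 161.83]. Speed limits (degrees/s): [108.29, 108.29, 136.94, 136.94, 172.46, 172.46, 172.46].

### API

Orientations are given as a 3x3 rotation matrix whose columns are the frame's x, y, z axes.
In Python, from station import bot gives the robot as it stands. The module is installed in compiled form; this text tells all that it offers.
- The arm moves only by the tool play_rows, never from a script. Its argument "moves" is a list of rows, each a list of 4 numbers: the shift along the tool's x, y, z in mm, then the turn about the tool's x in degrees. In form: [[tx, ty, tz, roll], ...]. A call has 1 to 5 rows; each row is the pose to reach, as a shift and turn from the pose measured when the call began, along the tool's axes at that moment; what a row does not reach only later rows make up. A row lasts 1/12 s, in which the tool goes at most 41.7 mm and 7.16 degrees, less where a joint would pass 70% of its speed; a pose out of reach is approached as far as the arm can. A call with a gripper value outside its range is refused whole. "jaw" is the finger opening in mm, from 0 to 85.4, set as the call begins (left out, the last holds). The fingers move at their own pace and stop on an object; "newtons" is the grip in N (left out, the last holds). Time passes only in rows, so rows that repeat a pose let the fingers close. It gives the time, the measured TCP pose, the force and the opening at its end, in the units of the state.
- bot.get_obs(): the state, without advancing time (a new reading comes with each control period).
- bot.get_image(name): name is "side" or "top" or "wrist"; returns a dict with "frame" (384x512x3 uint8, red, green, blue), "depth" (384x512 float32, m along the optical axis (not along the pixel's ray), 0 where there is no reading), "fx", "fy", "cx", "cy" (pixels), "dist_coeffs" ([k1, k2, p1, p2, k3] as OpenCV has them; the pictures are not rectified), "world_from_camera" (4x4, takes a point from camera to world coordinates). Camera axes: x right, y up, looking along -z (the intrinsics and any distortion apply to the point x, -y, -z); pixel columns grow to the right and rows downward; lengths in m; the calibration is good to about 2 mm. A picture is of the moment at which its call begins.
- bot.job_done(): hands the job in, once; it reports no verdict.
Trained networks look in a picture, given as the dict that the camera call returned (one of the last four; its "shot" number tells which), for a name from the list of things; names that differ only in an ending like _2 or _b are one class to them, and where a whole thing is asked for, a point or a joint stands for the part that bears it (a point fixed in the world has none). Each returns a list of dicts, best first, with "conf" (0 to 1); they miss things now and then, are a little off and sometimes report something else, mostly with a low value. They report only what shows in the picture. A call takes as long as a camera call.
- bot.spot_in(picture, target): "point" ([column, row] in pixels, amid what is visible of it).
- bot.trace(picture, target): "region" (384x512 bool, what is visible of it) and "point" ([column, row] in pixels, amid what is visible of it).
The state is a dict: "t": time; "joint_pos": joint angles; "dq": joint speeds; "tau": joint torques, N m; "ee_pos": TCP position; "orientation": TCP orientation; "contact_force": force on the tool from outside, world axes, zero at the start; "wrist_torque": the same for the moment, N m; "opening": opening from 0.0 (shut) to 1.0 (fully open).
Only numpy, scipy, OpenCV 4.12 (cv2) and the standard library are available. Lean on these libraries where they do the work, as an engineer would, in place of code of your own. Each camera call takes 0.05 s, during which the arm holds its last target.

## Working session

There is one attempt and no reset: what is moved stays moved. The work goes in short steps, Python scripts to look and compute and a tool call to move; the robot and the scene stay as the last step left them, time stands still between calls to the robot, and variables do not carry over. Pictures are saved under pics/ and viewed, and the job is handed in when it is done.

Besides the shell and the picture viewer there is one more tool, called after "Request:" by a JSON object that holds its "method" and its "body", one argument or row to a line. play_rows: Moves the arm, as the interface text tells. Its arguments: {"type":"object","properties":{"moves":{"type":"array"},"jaw":{"type":"number"},"newtons":{"type":"number"}},"required":["moves"]}

```bash
mkdir -p pics; ls; cat > h.py <<'E'
import numpy as np, cv2
from station import bot
def save(im,name): cv2.imwrite('pics/'+name+'.png',im['frame'][:,:,::-1])
def cloud(im):
    d=im['depth'].astype(float); h,w=d.shape
    u,v=np.meshgrid(np.arange(w),np.arange(h))
    K=np.array([[im['fx'],0,im['cx']],[0,im['fy'],im['cy']],[0,0,1]])
    p=cv2.undistortPoints(np.stack([u,v],-1).reshape(-1,1,2).astype(np.float64),K,np.array(im['dist_coeffs'],float)).reshape(h,w,2)
    P=np.stack([p[...,0]*d,-p[...,1]*d,-d,np.ones_like(d)],-1)
    W=P@np.array(im['world_from_camera']).T
    W=W[...,:3]; W[d<=0]=np.nan
    return W
E
python3 - <<'E'
from h import *
o=bot.get_obs(); print(o)
for n in ['side','top']:
    im=bot.get_image(n); save(im,n+'0'); W=cloud(im)
    print(n,np.array(im['world_from_camera']).round(3).tolist())
    for t in ['washer','hole','door','dowel','basket','pot','board','iron']:
        r=bot.trace(im,t)
        for q in r[:2]:
            R=q['region']; c=W[R]; c=c[~np.isnan(c[:,0])]
            print(t,round(q['conf'],2),np.round(q['point']),R.sum(), np.percentile(c,[2,50,98],axis=0).round(3).tolist() if len(c) else None)
E
```

```text
pics
{'t': 0.0, 'joint_pos': array([-70.44469701,  23.94667374,  -0.59093608,  92.48501164,
         0.26813776,  63.63653673,  -3.03574125]), 'dq': array([-0.00124736,  0.02297182,  0.05919003, -0.04566892,  0.02806152,
        0.09996903, -0.14961397]), 'tau': array([-8.49249518e-04, -8.64475179e+01,  6.78384975e-01, -4.34888327e+01,
        1.90480339e-02,  7.51344633e-03,  8.45864861e-05]), 'ee_pos': array([0.23332543, 0.57945358, 0.23067884]), 'orientation': array([[-3.73487489e-04,  3.73499550e-01,  9.27630286e-01],
       [-1.10522347e-03,  9.27629630e-01, -3.73499731e-01],
       [-9.99999319e-01, -1.16473624e-03,  6.63424066e-05]]), 'contact_force': array([0.75420878, 0.07948447, 0.63536606]), 'wrist_torque': array([0.0067042 , 0.02544244, 0.03054565]), 'opening': 0.9989722384740467}
side [[-0.791, -0.428, 0.438, 0.925], [0.612, -0.557, 0.561, 0.455], [0.003, 0.711, 0.703, 0.733], [0.0, 0.0, 0.0, 1.0]]
washer 0.91 [257. 158.] 4834 [[0.384, -0.213, 0.004], [0.481, -0.119, 0.141], [0.54, -0.061, 0.178]]
hole 0.79 [258. 160.] 4805 [[0.388, -0.206, 0.006], [0.482, -0.119, 0.142]
[... 899 characters left out ...]
 [0.526, -0.07, 0.178]]
door 0.61 [306. 243.] 70 [[0.387, -0.216, 0.093], [0.407, -0.195, 0.113], [0.427, -0.175, 0.142]]
dowel 0.7 [134. 199.] 446 [[0.472, 0.219, 0.012], [0.525, 0.278, 0.025], [0.581, 0.34, 0.033]]
basket 0.95 [216. 241.] 1386 [[0.355, -0.01, -0.0], [0.408, 0.039, 0.005], [0.466, 0.082, 0.063]]
pot 0.63 [363. 171.] 468 [[0.587, -0.391, 0.0], [0.613, -0.359, 0.055], [0.643, -0.334, 0.084]]
board 0.69 [136. 122.] 1233 [[0.625, 0.238, -0.001], [0.734, 0.267, 0.069], [0.811, 0.3, 0.074]]
board 0.33 [302. 246.] 97 [[0.378, -0.219, 0.084], [0.402, -0.19, 0.112], [0.428, -0.165, 0.172]]
iron 0.82 [139. 134.] 390 [[0.67, 0.226, 0.069], [0.689, 0.253, 0.087], [0.718, 0.291, 0.115]]
```

View pics/side0.png

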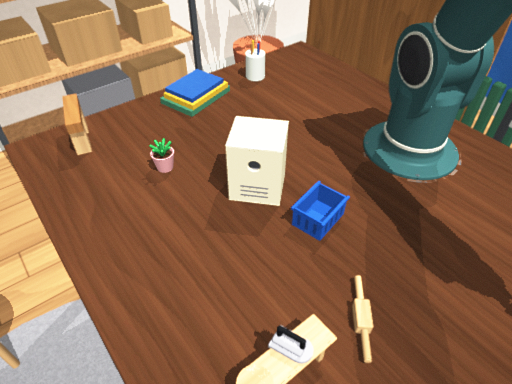

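View pics/top0.png

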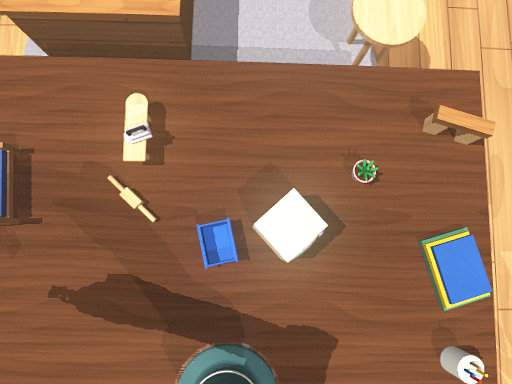

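```bash
cat > m.py <<'E'
from h import *
for n in ['side','top']:
    im=bot.get_image(n); W=cloud(im)
    q=bot.trace(im,'washer')[0]; c=W[q['region']]; c=c[~np.isnan(c[:,0])]
    top=c[(c[:,2]>0.168)]; 
    r=cv2.minAreaRect((top[:,:2]*1000).astype(np.float32)); print(n,'top z',np.median(top[:,2]),r)
    print(' box',cv2.boxPoints(r).round(0).tolist())
    if n=='side':
        b=c[(c[:,2]<0.16)&(c[:,2]>0.02)]
        # ransac-ish plane: two faces? fit vertical line in xy
        pts=b[:,:2]; best=None; rng=np.random.default_rng(0)
        for _ in range(500):
            i,j=rng.choice(len(pts),2,False); d=pts[j]-pts[i]; L=np.linalg.norm(d)
            if L<.03: continue
            nn=np.array([d[1],-d[0]])/L; k=abs((pts-pts[i])@nn)<.0025
            if best is None or k.sum()>best.sum(): best=k
        pb=b[best]; ct=pb[:,:2].mean(0); u,s,v=np.linalg.svd(pb[:,:2]-ct); nn=v[1]; nn*=np.sign(nn@np.array([1,1]))
        t=v[0]; s_=(pb[:,:2]-ct)@t; lo,hi=np.percentile(s_,[.5,99.5])
        print(' plane',best.mean(),ct,nn,'ang',np.degrees(np.arctan2(nn[1],nn[0])),lo,hi,'mid',ct+t*(lo+hi)/2)
        g=cv2.cvtColor(im['frame'],cv2.COLOR_RGB2GRAY); 
        x0,x1,y0,y1=235,275,148,182
        m=(g[y0:y1,x0:x1]<110).astype(np.uint8); nl,lab,st,cen=cv2.connectedComponentsWithStats(m); 
        for i in range(1,nl):
            if st[i,4]>20: print(' blob',st[i],cen[i]+[x0,y0])
        # intersect ray with plane
        K=np.array([[im['fx'],0,im['cx']],[0,im['fy'],im['cy']],[0,0,1]])
        i=1+np.argmax(st[1:,4]); uv=cen[i]+[x0,y0]
        p=cv2.undistortPoints(np.array([[uv]]),K,np.array(im['dist_coeffs'],float)).ravel()
        T=np.array(im['world_from_camera']); dr=T[:3,:3]@[p[0],-p[1],-1]; o=T[:3,3]
        l=((ct-o[:2])@nn)/(dr[:2]@nn); print(' hole',o+l*dr)
        cv2.imwrite('pics/crop%s.png'%n,cv2.resize(im['frame'][100:220,200:320,::-1],(600,600),interpolation=cv2.INTER_CUBIC))
    q=bot.trace(im,'dowel')[0]; c=W[q['region']]; c=c[~np.isnan(c[:,0])]; c=c[c[:,2]>0.008]
    r=cv2.minAreaRect((c[:,:2]*1000).astype(np.float32)); print(' dowel',r, cv2.boxPoints(r).round(0).tolist())
    g=c[c[:,2]>0.027]; print(' grip',g.mean(0),len(g),cv2.minAreaRect((g[:,:2]*1000).astype(np.float32)))
    v=np.linalg.svd(c[:,:2]-c[:,:2].mean(0))[2][0]; print(' ax',np.degrees(np.arctan2(v[1],v[0])))
E
python3 m.py
```

```text
side top z 0.17597572447025905 ((455.04473876953125, -146.6085968017578), (125.6124267578125, 130.5960235595703), 43.151344299316406)
 box [[365.0, -142.0], [454.0, -237.0], [546.0, -151.0], [456.0, -56.0]]
 plane 0.8663967611336032 [ 0.49832278 -0.10549759] [0.72990243 0.68355135] ang 43.12178513634088 -0.06470434358312388 0.06409029058050109 mid [ 0.49853264 -0.10572169]
 blob [14 13 11  7 59] [253.89830508 164.47457627]
 hole [ 0.49831375 -0.10548795  0.12816913]
 dowel ((525.573486328125, 279.15478515625), (180.8444061279297, 31.11309051513672), 47.9839973449707) [[453.0, 222.0], [477.0, 202.0], [598.0, 336.0], [575.0, 357.0]]
 grip [0.52726334 0.2792656  0.02995069] 410 ((526.444580078125, 278.8927001953125), (60.128509521484375, 29.91678237915039), 46.85679244995117)
 ax 47.599378090204446
top top z 0.1747865060143144 ((456.21148681640625, -144.32290649414062), (120.06635284423828, 130.33041381835938), 43.17326354980469)
 box [[368.0, -138.0], [457.0, -233.0], [545.0, -151.0], [455.0, -56.0]]
 dowel ((528.3789672851562, 280.2047119140625), (174.47682189941406, 28.169029235839844), 45.6727409362793) [[457.0, 228.0], [477.0, 208.0], [599.0, 333.0], [579.0, 352.0]]
 grip [0.52744294 0.27837942 0.0296571 ] 178 ((511.8598327636719, 264.0234680175781), (103.54620361328125, 27.493513107299805), 44.508785247802734)
 ax -132.74759342211402
```

```bash
python3 - <<'E'
from h import *
im=bot.get_image('wrist'); save(im,'w0'); print(bot.get_obs()['t'])
E
```

```text
1.25
```

View pics/w0.png

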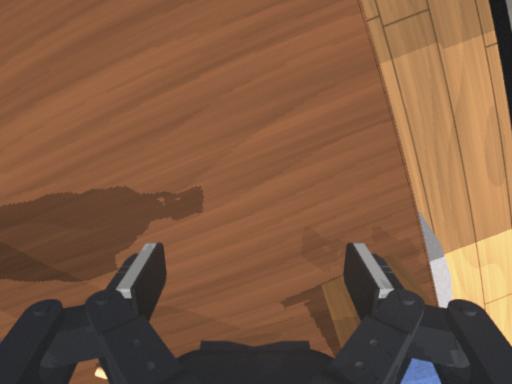

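View pics/cropside.png

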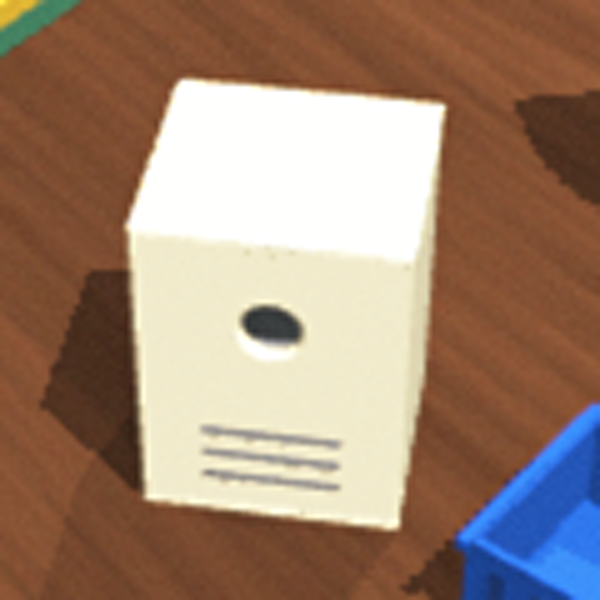

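Request:
{"method": "play_rows", "body": {
  "moves": [
    [10, -16, 37, 7],
    [20, -32, 74, 14],
    [30, -48, 111, 21],
    [40, -64, 148, 28],
    [50, -80, 185, 35]
  ],
  "jaw": 85,
  "newtons": 40
}}

```text
t: 1.67
ee_pos: [0.3762, 0.4349, 0.1811]
orientation: [[0.0, 0.841, 0.541], [0.0, 0.541, -0.841], [-1.0, 0.0, -0.0]]
contact_force: [1.2, 0.5, -0.0]
opening: 0.997
```

```bash
cat > go.py <<'E'
import sys
from h import *
# usage: go.py x y z yaw(tool y axis deg)  for TCP
o=bot.get_obs(); R=o['orientation']; p=o['ee_pos']
x,y,z,yaw=map(float,sys.argv[1:5])
d=R.T@(np.array([x,y,z])-p)*1000
cur=np.degrees(np.arctan2(R[1,1],R[0,1])); roll=-((yaw-cur+180)%360-180)
print('t',round(o['t'],2),'p',p.round(4),'yaw',cur.round(2),'tilt',np.degrees(np.arccos(-R[2,0])).round(2),'F',o['contact_force'].round(1),'op',round(o['opening'],3),'q',o['joint_pos'].round(0)); print('delta',d.round(1),'roll',round(roll,1),'rows',np.linalg.norm(d)/41.7,abs(roll)/7.16)
E
python3 go.py .527 .2795 .12 -43.5
```

```text
t 1.67 p [0.3762 0.4349 0.1811] yaw 32.73 tilt 0.03 F [ 1.2  0.5 -0. ] op 0.997 q [-60.  22.  10. 103.  -4.  55. -16.]
delta [ 61.1  42.8 212.3] roll 76.2 rows 5.395439377274432 10.646698191855318
```

Request:
{"method": "play_rows", "body": {
  "moves": [
    [11, 8, 38, 7],
    [22, 15, 76, 14],
    [33, 23, 114, 21],
    [44, 31, 152, 28],
    [52, 38, 190, 35]
  ]
}}

```text
t: 2.08
ee_pos: [0.5119, 0.2942, 0.1284]
orientation: [[0.0, 0.999, -0.045], [0.0, -0.045, -0.999], [-1.0, 0.0, -0.0]]
contact_force: [0.2, 0.3, -0.6]
opening: 0.996
```

```bash
python3 go.py .527 .2795 .12 -43.5
```

```text
t 2.08 p [0.5119 0.2942 0.1284] yaw -2.6 tilt 0.03 F [ 0.2  0.3 -0.6] op 0.996 q [-48.  28.  19. 103. -12.  51. -26.]
delta [ 8.4 15.7 14. ] roll 40.9 rows 0.543005658347618 5.712422810856635
```

Request:
{"method": "play_rows", "body": {
  "moves": [
    [8, 16, 14, 7],
    [8, 16, 14, 14],
    [8, 16, 14, 21],
    [8, 16, 14, 28],
    [8, 16, 14, 35]
  ]
}}

```text
t: 2.5
ee_pos: [0.5274, 0.2794, 0.1204]
orientation: [[0.0, 0.788, -0.615], [0.0, -0.615, -0.788], [-1.0, 0.0, -0.0]]
contact_force: [-0.1, -0.3, 0.7]
opening: 0.994
```

Request:
{"method": "play_rows", "body": {
  "moves": [
    [0, 0, 0, 6],
    [0, 0, 0, 6]
  ]
}}

```text
t: 2.67
ee_pos: [0.5273, 0.2796, 0.1203]
orientation: [[0.0, 0.716, -0.698], [0.0, -0.698, -0.716], [-1.0, 0.0, -0.0]]
contact_force: [0.1, 0.2, 0.5]
opening: 0.995
```

```bash
cat > wr.py <<'E'
import sys
from h import *
im=bot.get_image('wrist'); save(im,sys.argv[1]); W=cloud(im)
for q in bot.trace(im,'dowel')[:1]:
    c=W[q['region']]; c=c[~np.isnan(c[:,0])]; print(q['conf'],q['point'],np.percentile(c,[1,50,99],axis=0).round(4).tolist())
    g=c[(c[:,2]>0.026)&(c[:,2]<.04)]; r=cv2.minAreaRect((g[:,:2]*1000).astype(np.float32)); print('grip',r,np.median(g[:,2]))
    v=np.linalg.svd(c[:,:2]-c[:,:2].mean(0),full_matrices=False)[2][0]; print('ax',np.degrees(np.arctan2(v[1],v[0]))%180)
E
python3 wr.py w1; python3 go.py .527 .2795 .12 -43.5
```

```text
0.91 [256.1, 175.2] [[0.4688, 0.2146, 0.0004], [0.5334, 0.2868, 0.0282], [0.5862, 0.3461, 0.0317]]
grip ((526.809326171875, 279.5946350097656), (59.84625244140625, 29.935382843017578), 48.229698181152344) 0.030277809632699465
ax 48.33502419792316
t 2.77 p [0.5273 0.2796 0.1204] yaw -43.71 tilt 0.02 F [-0.4  0.2  0.6] op 0.992 q [-53.  31.  29. 103. -19.  51. -59.]
delta [ 0.4 -0.2  0.3] roll -0.2 rows 0.012107241664976143 0.028800103630610262
```

View pics/w1.png

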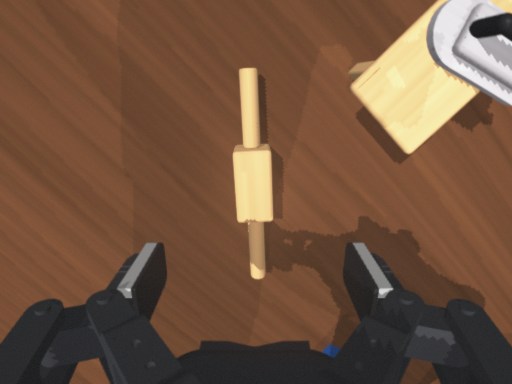

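Request:
{"method": "play_rows", "body": {
  "moves": [
    [30, 0, 0, -2],
    [60, 0, 0, -2],
    [85, 0, 0, -2],
    [100, 0, 0, -2],
    [100, 0, 0, -2]
  ]
}}

```text
t: 3.18
ee_pos: [0.5258, 0.2787, 0.0174]
orientation: [[-0.003, 0.749, -0.663], [-0.002, -0.663, -0.749], [-1.0, -0.001, 0.004]]
contact_force: [-0.2, 0.1, -0.8]
opening: 0.992
```

```bash
python3 go.py .5268 .2796 .0035 -41.8; python3 -c "
from station import bot; print(bot.grasp_offset)"
```

```text
t 3.18 p [0.5258 0.2787 0.0174] yaw -41.5 tilt 0.23 F [-0.2  0.1 -0.8] op 0.992 q [-49.  39.  24. 105. -23.  41. -53.]
delta [13.9  0.2 -1.4] roll 0.3 rows 0.3353865101302701 0.04184587598604869
-0.0187
```

Request:
{"method": "play_rows", "body": {
  "moves": [
    [7, 0, -1, 0],
    [14, 0, -1, 0],
    [14, 0, -1, 0],
    [14, 0, -1, 0]
  ]
}}

```text
t: 3.52
ee_pos: [0.5266, 0.2795, 0.0038]
orientation: [[-0.003, 0.749, -0.662], [-0.002, -0.662, -0.749], [-1.0, -0.001, 0.003]]
contact_force: [0.0, 0.7, 0.4]
opening: 0.992
```

```bash
python3 go.py .5268 .2796 .0035 -41.8
```

```text
t 3.52 p [0.5266 0.2795 0.0038] yaw -41.47 tilt 0.21 F [0.  0.7 0.4] op 0.992 q [-49.  41.  24. 105. -24.  40. -53.]
delta [ 0.3  0.1 -0.2] roll 0.3 rows 0.008631711520732211 0.0467866340647809
```

Request:
{"method": "play_rows", "body": {
  "moves": [
    [0, 0, 0, 0],
    [0, 0, 0, 0],
    [0, 0, 0, 0],
    [0, 0, 0, 0],
    [0, 0, 0, 0]
  ],
  "jaw": 20,
  "newtons": 60
}}

```text
t: 3.93
ee_pos: [0.5268, 0.2797, 0.0042]
orientation: [[-0.003, 0.749, -0.662], [-0.001, -0.662, -0.749], [-1.0, -0.001, 0.003]]
contact_force: [-0.8, 1.2, 6.2]
opening: 0.337
```

Request:
{"method": "play_rows", "body": {
  "moves": [
    [0, 0, 0, 0],
    [0, 0, 0, 0],
    [0, 0, 0, 0],
    [0, 0, 0, 0],
    [0, 0, 0, 0]
  ]
}}

```text
t: 4.35
ee_pos: [0.5268, 0.2796, 0.0042]
orientation: [[-0.003, 0.749, -0.662], [-0.001, -0.662, -0.749], [-1.0, -0.001, 0.003]]
contact_force: [-0.7, 1.0, 1.8]
opening: 0.338
```

```bash
python3 go.py .5268 .2796 .0035 -41.8; python3 wr.py w2
```

```text
t 4.35 p [0.5268 0.2796 0.0042] yaw -41.46 tilt 0.18 F [-0.7  1.   1.8] op 0.338 q [-49.  41.  24. 105. -24.  40. -53.]
delta [0.7 0.  0. ] roll 0.3 rows 0.017891657624592616 0.047542709821224
0.58 [256.5, 226.9] [[0.4961, 0.2445, 0.0104], [0.5414, 0.2954, 0.0293], [0.5871, 0.3463, 0.0315]]
grip ((527.265625, 279.20147705078125), (61.179786682128906, 30.412065505981445), 48.03972625732422) 0.030253406499150634
ax 48.436619377517985
```

View pics/w2.png

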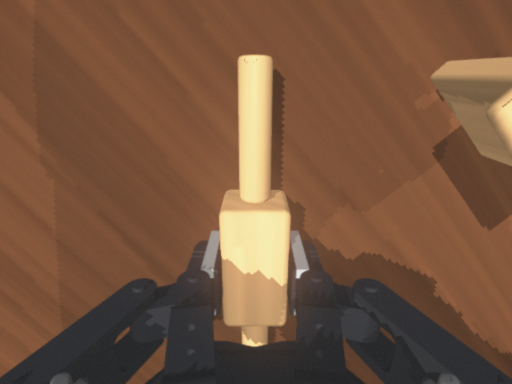

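Request:
{"method": "play_rows", "body": {
  "moves": [
    [-10, 0, 0, 0],
    [-40, 0, 0, 0],
    [-75, 0, 0, 0],
    [-107, 0, 0, 0],
    [-107, 0, 0, 0]
  ]
}}

```text
t: 4.87
ee_pos: [0.5297, 0.2807, 0.1177]
orientation: [[0.004, 0.749, -0.663], [0.003, -0.663, -0.749], [-1.0, 0.001, -0.005]]
contact_force: [1.0, -0.3, 0.2]
opening: 0.343
```

```bash
python3 go.py .59 -.019 .111 -46.7; python3 wr.py w3
```

```text
t 4.87 p [0.5297 0.2807 0.1177] yaw -41.49 tilt 0.26 F [ 1.  -0.3  0.2] op 0.343 q [-52.  31.  29. 103. -19.  51. -57.]
delta [  6.1 243.8 184.5] roll 5.2 rows 7.333479627683892 0.727278535967473
0.81 [257.7, 228.0] [[0.4984, 0.2455, 0.1219], [0.5443, 0.2963, 0.1428], [0.5901, 0.3474, 0.1449]]
grip ((0.0, 0.0), (0.0, 0.0), 0.0) nan
ax 48.1495244116671
  return _methods._mean(a, axis=axis, dtype=dtype,
  ret = ret.dtype.type(ret / rcount)
```

Request:
{"method": "play_rows", "body": {
  "moves": [
    [2, 30, 23, 1],
    [3, 60, 45, 2],
    [4, 90, 68, 3],
    [5, 120, 90, 4],
    [6, 150, 113, 5]
  ]
}}

```text
t: 5.38
ee_pos: [0.5646, 0.0945, 0.106]
orientation: [[-0.002, 0.689, -0.725], [-0.0, -0.725, -0.689], [-1.0, -0.002, 0.002]]
contact_force: [0.3, 0.7, -0.0]
opening: 0.339
```

```bash
python3 go.py .59 -.019 .111 -46.7
```

```text
t 5.38 p [0.5646 0.0945 0.106 ] yaw -46.48 tilt 0.14 F [ 0.3  0.7 -0. ] op 0.339 q [-36.  30.  31. 107. -20.  48. -42.]
delta [-5.1 99.8 59.8] roll 0.2 rows 2.7928940060049885 0.030477467265658892
```

Request:
{"method": "play_rows", "body": {
  "moves": [
    [-5, 30, 18, 0],
    [-5, 60, 36, 0],
    [-5, 90, 54, 0],
    [-5, 100, 60, 0],
    [-5, 100, 60, 0]
  ]
}}

```text
t: 5.8
ee_pos: [0.5896, -0.0235, 0.1103]
orientation: [[-0.004, 0.685, -0.729], [-0.002, -0.729, -0.685], [-1.0, -0.001, 0.004]]
contact_force: [0.8, -0.5, -0.9]
opening: 0.337
```

```bash
python3 go.py .59 -.019 .111 -46.7
cat > look.py <<'E'
import sys
from h import *
for n in ['side','wrist','top']:
    im=bot.get_image(n); W=cloud(im); save(im,n+sys.argv[1])
    print(n)
    for q in bot.trace(im,'dowel')[:1]:
        c=W[q['region']]; c=c[~np.isnan(c[:,0])]; print(' ',round(q['conf'],2),q['point'],q['region'].sum())
        u=np.array([np.cos(np.radians(43.15)),np.sin(np.radians(43.15))]); v=np.array([-u[1],u[0]]); h=np.array([.4992,-.1045])
        a=(c[:,:2]-h)@u; b=(c[:,:2]-h)@v
        print('  a',np.percentile(a,[0.5,50,99.5]).round(4))
        for lo in np.arange(0,.24,.015):
            k=(a>lo)&(a<lo+.015)
            if k.sum()>8: print('   a',lo.round(3),k.sum(),'b',np.percentile(b[k],[3,50,97]).round(4),'z',np.percentile(c[k,2],[3,50,97]).round(4))
E
python3 look.py 4
```

```text
t 5.8 p [ 0.5896 -0.0235  0.1103] yaw -46.78 tilt 0.23 F [ 0.8 -0.5 -0.9] op 0.337 q [-24.  32.  31. 104. -21.  50. -30.]
delta [-0.7 -3.  -3.4] roll -0.1 rows 0.10969138150191705 0.01094230256412801
side
  0.97 [239.7, 208.0] 513
  a [0.0734 0.1484 0.2108]
   a 0.09 39 b [-0.0154 -0.0074  0.0024] z [0.1351 0.1365 0.1385]
   a 0.105 55 b [-0.0156 -0.0051  0.0063] z [0.1355 0.1372 0.1396]
   a 0.12 75 b [-0.016  -0.0026  0.0118] z [0.1176 0.1367 0.1385]
   a 0.135 123 b [-0.017   0.0002  0.0116] z [0.1108 0.1361 0.1387]
   a 0.15 86 b [-0.0162 -0.0026  0.0083] z [0.1132 0.1274 0.1359]
   a 0.165 37 b [-0.0094 -0.0021  0.0032] z [0.1216 0.1276 0.1296]
   a 0.18 39 b [-0.009  -0.0025  0.003 ] z [0.1241 0.1277 0.1298]
   a 0.195 41 b [-0.0083 -0.0025  0.003 ] z [0.1218 0.1276 0.1291]
   a 0.21 11 b [-0.0059 -0.0024  0.001 ] z [0.1192 0.1234 0.1296]
wrist
  0.62 [258.7, 226.6] 14239
  a [0.0752 0.1469 0.2129]
   a 0.06 39 b [-0.0072 -0.0018  0.0068] z [0.1207 0.1253 0.1278]
   a 0.075 476 b [-0.007  -0.0002  0.0061] z [0.1219 0.1273 0.1288]
   a 0.09 989 b [-0.014  -0.0001  0.0138] z [0.1344 0.1361 0.1372]
   a 0.105 1780 b [-0.0141 -0.0005  0.0137] z [0.1347 0.1362 0.1372]
   a 0.12 2010 b [-0.0138 -0.0001  0.0135] z [0.1349 0.1362 0.1373]
   a 0.135 2271 b [-0.0139  0.0001  0.0139] z [0.1345 0.1362 0.1372]
   a 0.15 2399 b [-0.0133  0.0001  0.0132] z [0.1132 0.1283 0.1366]
   a 0.165 1139 b [-0.0064 -0.0001  0.0065] z [0.1226 0.1271 0.1288]
   a 0.18 1269 b [-0.0062  0.0003  0.0066] z [0.1223 0.1271 0.1289]
   a 0.195 1421 b [-0.0066  0.0001  0.0067] z [0.122  0.1271 0.1289]
   a 0.21 362 b [-0.0061  0.0001  0.0067] z [0.1217 0.1268 0.1288]
top
  0.67 [136.1, 121.3] 1204
  a [0.3298 0.4259 0.521 ]
```

View pics/side4.png

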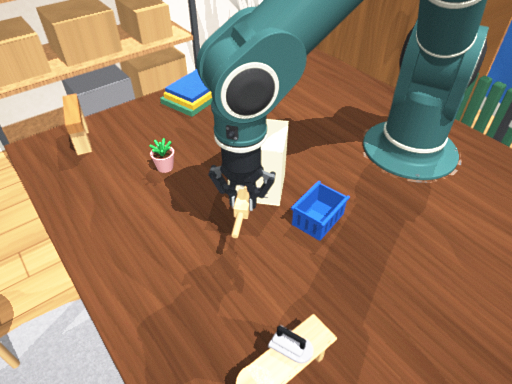

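View pics/wrist4.png

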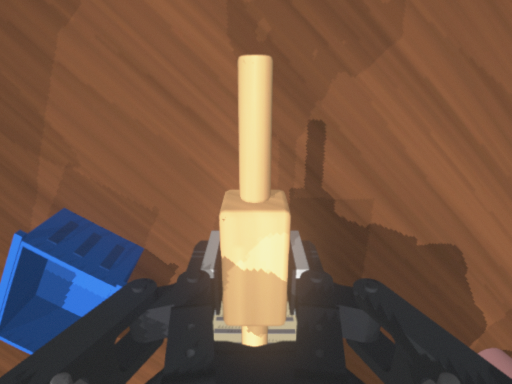

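Request:
{"method": "play_rows", "body": {
  "moves": [
    [0, -1, 5, 0],
    [0, -1, 15, 0],
    [0, -1, 25, 0],
    [0, -1, 30, 0],
    [0, -1, 30, 0]
  ]
}}

```text
t: 6.52
ee_pos: [0.5662, -0.0393, 0.111]
orientation: [[-0.003, 0.689, -0.725], [0.0, -0.725, -0.689], [-1.0, -0.002, 0.002]]
contact_force: [0.1, -0.3, -0.4]
opening: 0.341
```

Request:
{"method": "play_rows", "body": {
  "moves": [
    [0, 0, 4, 0],
    [0, 0, 8, 0],
    [0, 0, 12, 0],
    [0, 0, 16, 0],
    [0, 0, 16, 0]
  ]
}}

```text
t: 6.93
ee_pos: [0.5541, -0.0509, 0.111]
orientation: [[-0.003, 0.688, -0.726], [0.0, -0.726, -0.688], [-1.0, -0.002, 0.002]]
contact_force: [-0.0, 0.2, -0.9]
opening: 0.339
```

```bash
python3 go.py .59 -.019 .111 -46.7
python3 look.py 5
```

```text
t 6.93 p [ 0.5541 -0.0509  0.111 ] yaw -46.53 tilt 0.19 F [-0.   0.2 -0.9] op 0.339 q [-23.  29.  32. 109. -20.  48. -27.]
delta [ -0.1   1.5 -48.1] roll 0.2 rows 1.1528962255966158 0.02406871674789554
side
  0.8 [245.9, 192.5] 513
  a [-0.0009  0.1034  0.1666]
   a 0.03 10 b [-0.0113 -0.001   0.0015] z [0.0341 0.1298 0.1307]
   a 0.045 40 b [-0.0132 -0.0028  0.009 ] z [0.0245 0.1375 0.1391]
   a 0.06 58 b [-0.0138 -0.0016  0.0122] z [0.0024 0.1376 0.1396]
   a 0.075 67 b [-0.0124  0.0012  0.0141] z [0.1356 0.1373 0.1396]
   a 0.09 104 b [-0.0126  0.0047  0.0159] z [0.112  0.1366 0.1395]
   a 0.105 94 b [-0.0111  0.0026  0.0135] z [0.1125 0.1285 0.1384]
   a 0.12 35 b [-0.0043  0.0028  0.0078] z [0.124  0.128  0.1307]
   a 0.135 35 b [-0.0042  0.0027  0.0079] z [0.1233 0.1284 0.1305]
   a 0.15 48 b [-0.0043  0.0027  0.0076] z [0.1163 0.1279 0.1306]
   a 0.165 10 b [-0.0033 -0.0009  0.0047] z [0.1194 0.1246 0.129 ]
wrist
  0.69 [258.1, 226.8] 14070
  a [0.0291 0.1005 0.1662]
   a 0.015 100 b [-0.0061  0.0003  0.0079] z [0.1223 0.1272 0.1292]
   a 0.03 407 b [-0.0054  0.0009  0.0072] z [0.1237 0.1283 0.1297]
   a 0.045 1133 b [-0.0128  0.001   0.0147] z [0.1357 0.137  0.1381]
   a 0.06 1779 b [-0.0126  0.0011  0.0146] z [0.1359 0.1371 0.1381]
   a 0.075 2007 b [-0.0127  0.0008  0.0147] z [0.1358 0.1371 0.1381]
   a 0.09 2337 b [-0.0128  0.0012  0.0149] z [0.1354 0.1371 0.1382]
   a 0.105 2216 b [-0.0119  0.0011  0.0142] z [0.114  0.1287 0.1371]
   a 0.12 1158 b [-0.0053  0.001   0.0077] z [0.1235 0.1281 0.1298]
   a 0.135 1282 b [-0.0051  0.0013  0.0077] z [0.1232 0.1281 0.1298]
   a 0.15 1418 b [-0.0051  0.0012  0.0079] z [0.1234 0.1281 0.1299]
   a 0.165 178 b [-0.0045  0.0016  0.0074] z [0.1247 0.1278 0.1297]
top
```

View pics/side5.png

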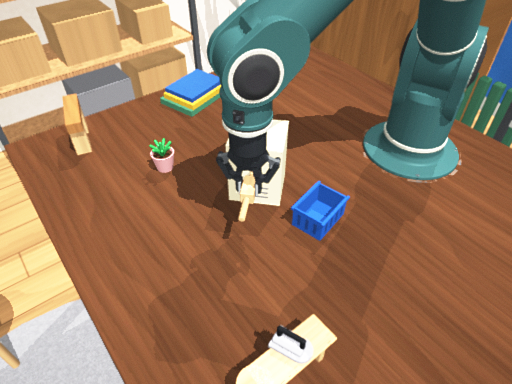

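View pics/top5.png

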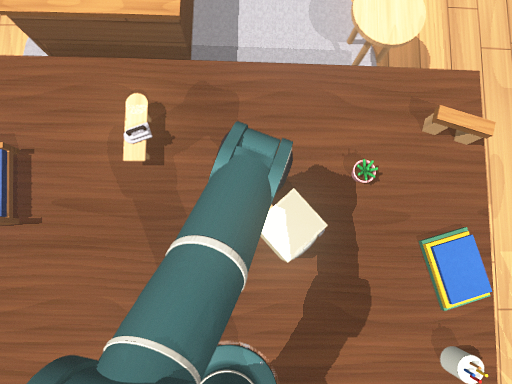

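Request:
{"method": "play_rows", "body": {
  "moves": [
    [0, 0, 2, 0],
    [0, 0, 4, 0],
    [0, 0, 6, 0],
    [0, 0, 7, 0],
    [0, 0, 7, 0]
  ]
}}

```text
t: 7.65
ee_pos: [0.5495, -0.0552, 0.111]
orientation: [[-0.003, 0.688, -0.725], [0.0, -0.725, -0.688], [-1.0, -0.002, 0.002]]
contact_force: [-0.1, 0.5, -0.8]
opening: 0.343
```

```bash
python3 go.py .5541 -.0509 .111 -46.7
```

```text
t 7.65 p [ 0.5495 -0.0552  0.111 ] yaw -46.49 tilt 0.18 F [-0.1  0.5 -0.8] op 0.343 q [-23.  28.  32. 109. -20.  48. -27.]
delta [-0.   0.1 -6.3] roll 0.2 rows 0.15116425405199693 0.029360200145013907
```

Request:
{"method": "play_rows", "body": {
  "moves": [
    [0, 0, 1, 0],
    [0, 0, 2, 0],
    [0, 0, 3, 0],
    [0, 0, 3, 0]
  ]
}}

```text
t: 7.98
ee_pos: [0.5483, -0.0561, 0.1112]
orientation: [[-0.001, 0.689, -0.725], [0.001, -0.725, -0.689], [-1.0, -0.002, 0.0]]
contact_force: [6.7, 4.5, -5.9]
opening: 0.34
```

```bash
python3 go.py .5541 -.0509 .111 -46.7
```

```text
t 7.98 p [ 0.5483 -0.0561  0.1112] yaw -46.43 tilt 0.09 F [ 6.7  4.5 -5.9] op 0.34 q [-23.  28.  32. 110. -20.  48. -26.]
delta [ 0.2  0.2 -7.8] roll 0.3 rows 0.18776890584325415 0.03791952720358176
```

Request:
{"method": "play_rows", "body": {
  "moves": [
    [0, 0, 0, 0],
    [0, 0, 0, 0]
  ]
}}

```text
t: 8.15
ee_pos: [0.5487, -0.0556, 0.1113]
orientation: [[-0.0, 0.69, -0.724], [0.002, -0.724, -0.69], [-1.0, -0.001, -0.001]]
contact_force: [3.7, 3.2, -1.6]
opening: 0.34
```

```bash
python3 go.py .5541 -.0509 .111 -46.7; python3 look.py 6 | grep -A3 -E "wrist|side"
```

```text
t 8.15 p [ 0.5487 -0.0556  0.1113] yaw -46.4 tilt 0.09 F [ 3.7  3.2 -1.6] op 0.34 q [-23.  28.  32. 110. -20.  48. -26.]
delta [ 0.3  0.3 -7.2] roll 0.3 rows 0.17227302153648016 0.04215322609644735
side
  0.75 [247.2, 189.8] 520
  a [-0.0026  0.0946  0.1591]
   a 0.015 12 b [-0.0046 -0.0016  0.0022] z [0.1268 0.1285 0.13  ]
--
wrist
  0.86 [258.6, 227.0] 14013
  a [0.0211 0.0924 0.1582]
   a 0.015 399 b [-0.0053  0.001   0.0074] z [0.1231 0.1281 0.1295]
```

View pics/top6.png

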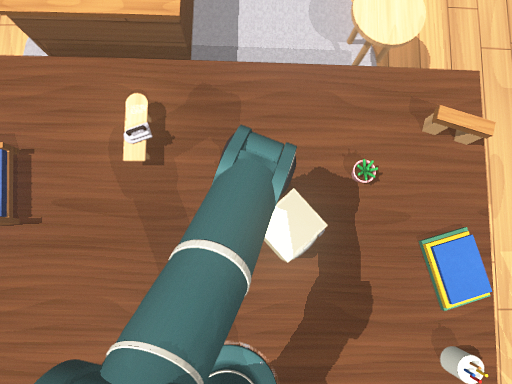

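Request:
{"method": "play_rows", "body": {
  "moves": [
    [0, 0, 1, 0],
    [0, 0, 2, 0],
    [0, 0, 3, 0],
    [0, 0, 3, 0],
    [0, 0, 3, 0]
  ]
}}

```text
t: 8.87
ee_pos: [0.5475, -0.0566, 0.1114]
orientation: [[0.002, 0.69, -0.724], [0.003, -0.724, -0.69], [-1.0, -0.001, -0.003]]
contact_force: [8.7, 6.6, -7.0]
opening: 0.341
```

```bash
python3 go.py .5541 -.0509 .111 -46.7
```

```text
t 8.87 p [ 0.5475 -0.0566  0.1114] yaw -46.35 tilt 0.17 F [ 8.7  6.6 -7. ] op 0.341 q [-23.  28.  32. 110. -20.  48. -26.]
delta [ 0.5  0.5 -8.7] roll 0.4 rows 0.2096253220395535 0.049034944301796286
```

Request:
{"method": "play_rows", "body": {
  "moves": [
    [0, 0, 0, 0],
    [0, 0, 0, 0],
    [0, 0, 0, 0]
  ]
}}

```text
t: 9.12
ee_pos: [0.5481, -0.056, 0.1116]
orientation: [[0.003, 0.691, -0.723], [0.003, -0.723, -0.691], [-1.0, -0.0, -0.004]]
contact_force: [5.1, 4.4, -1.3]
opening: 0.339
```

```bash
python3 go.py .5541 -.0509 .111 -46.7; python3 look.py 7 | grep -v top
```

```text
t 9.12 p [ 0.5481 -0.056   0.1116] yaw -46.32 tilt 0.23 F [ 5.1  4.4 -1.3] op 0.339 q [-23.  28.  32. 110. -20.  48. -26.]
delta [ 0.6  0.5 -7.9] roll 0.4 rows 0.1903291095392447 0.05318408836856985
side
  0.91 [246.7, 190.2] 518
  a [-0.0025  0.0935  0.1589]
   a 0.015 14 b [-0.0305 -0.0016  0.0024] z [0.0008 0.1279 0.1293]
   a 0.03 20 b [-0.0128 -0.0041  0.0084] z [-0.      0.1373  0.1385]
   a 0.045 53 b [-0.0123 -0.0006  0.0112] z [0.1357 0.1379 0.1394]
   a 0.06 61 b [-0.0132  0.0006  0.0145] z [0.1365 0.1382 0.1405]
   a 0.075 71 b [-0.013   0.0025  0.0164] z [0.1204 0.1382 0.1404]
   a 0.09 139 b [-0.0119  0.0037  0.0162] z [0.1128 0.1315 0.1395]
   a 0.105 33 b [-0.0037  0.0028  0.0082] z [0.1255 0.1297 0.1319]
   a 0.12 34 b [-0.0052  0.0024  0.0081] z [0.1243 0.1298 0.1327]
   a 0.135 35 b [-0.0038  0.0032  0.0085] z [0.1245 0.1296 0.1316]
   a 0.15 37 b [-0.0032  0.0027  0.0081] z [0.1198 0.1282 0.1328]
wrist
  0.74 [258.0, 225.4] 14172
  a [0.0201 0.092  0.1576]
   a 0.015 449 b [-0.0057  0.0006  0.0074] z [0.1228 0.1278 0.1295]
   a 0.03 498 b [-0.0124  0.0012  0.0138] z [0.1281 0.137  0.1382]
   a 0.045 1713 b [-0.0128  0.0009  0.0151] z [0.1358 0.1374 0.1384]
   a 0.06 1919 b [-0.0124  0.0014  0.015 ] z [0.1363 0.1376 0.1386]
   a 0.075 2162 b [-0.0125  0.0014  0.0151] z [0.1365 0.1379 0.1389]
   a 0.09 2807 b [-0.0121  0.0013  0.0149] z [0.115  0.1361 0.1389]
   a 0.105 1101 b [-0.0048  0.0015  0.0082] z [0.1248 0.1293 0.131 ]
   a 0.12 1258 b [-0.0047  0.0018  0.0082] z [0.1244 0.1295 0.1313]
   a 0.135 1386 b [-0.0047  0.0018  0.0085] z [0.1248 0.1297 0.1314]
   a 0.15 813 b [-0.0044  0.0022  0.0084] z [0.1252 0.1299 0.1316]
  0.45 [310.2, 244.2] 107
  a [-0.1494 -0.1289 -0.116 ]
```

View pics/wrist7.png

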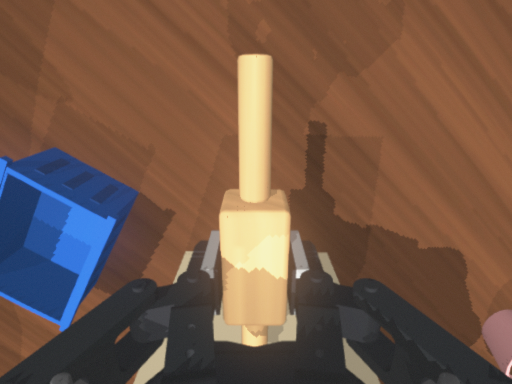

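Request:
{"method": "play_rows", "body": {
  "moves": [
    [0, 0, -3, 0],
    [-2, 0, -4, 0],
    [-4, 0, -4, 0],
    [-4, 0, -4, 0]
  ]
}}

```text
t: 9.75
ee_pos: [0.551, -0.0535, 0.116]
orientation: [[0.003, 0.691, -0.723], [0.003, -0.723, -0.691], [-1.0, -0.0, -0.004]]
contact_force: [-0.4, -0.4, -0.9]
opening: 0.338
```

```bash
python3 go.py .5541 -.0509 .1155 -46.7; python3 look.py 8 | grep -A14 wrist
```

```text
t 9.75 p [ 0.551  -0.0535  0.116 ] yaw -46.33 tilt 0.23 F [-0.4 -0.4 -0.9] op 0.338 q [-23.  28.  32. 109. -20.  48. -27.]
delta [ 0.5  0.3 -4. ] roll 0.4 rows 0.09750436528453625 0.05206278856474381
wrist
  0.68 [258.7, 226.0] 14282
  a [0.0233 0.0954 0.1613]
   a 0.015 308 b [-0.0059  0.001   0.008 ] z [0.1265 0.1319 0.1335]
   a 0.03 302 b [-0.0316  0.0006  0.0121] z [0.0004 0.1328 0.1411]
   a 0.045 1657 b [-0.013   0.0013  0.0152] z [0.1398 0.1414 0.1424]
   a 0.06 1848 b [-0.0125  0.0013  0.0149] z [0.1405 0.1417 0.1427]
   a 0.075 2137 b [-0.0125  0.0011  0.0151] z [0.1405 0.1419 0.143 ]
   a 0.09 3133 b [-0.0124  0.0016  0.0152] z [0.1193 0.1413 0.143 ]
   a 0.105 1081 b [-0.005   0.0014  0.0078] z [0.1283 0.1332 0.1349]
   a 0.12 1224 b [-0.0048  0.0018  0.0082] z [0.128  0.1334 0.1352]
   a 0.135 1342 b [-0.0047  0.0017  0.0081] z [0.1288 0.1336 0.1355]
   a 0.15 1168 b [-0.0045  0.002   0.0084] z [0.1285 0.1338 0.1356]
top
```

Request:
{"method": "play_rows", "body": {
  "moves": [
    [0, 0, 4, 0],
    [2, 0, 6, 0],
    [4, 0, 8, 0],
    [6, 0, 10, 0],
    [7, 0, 11, 0]
  ]
}}

```text
t: 10.47
ee_pos: [0.544, -0.0598, 0.1087]
orientation: [[0.005, 0.691, -0.723], [0.004, -0.723, -0.691], [-1.0, 0.0, -0.007]]
contact_force: [11.1, 11.1, 0.2]
opening: 0.338
```

```bash
python3 go.py .551 -.0535 .116 -46.7;
```

```text
t 10.47 p [ 0.544  -0.0598  0.1087] yaw -46.26 tilt 0.38 F [11.1 11.1  0.2] op 0.338 q [-22.  28.  32. 111. -20.  47. -25.]
delta [-7.3  0.3 -9.5] roll 0.4 rows 0.28612757262071725 0.06083294525713121
```

```bash
python3 look.py 9 | grep -A14 wrist; python3 - <<'E'
from h import *
im=bot.get_image('top'); a=cv2.resize(im['frame'][150:300,220:370,::-1],(600,600)); cv2.imwrite('pics/c9.png',a)
W=cloud(im)
for t in ['door','door_edge']:
  for q in bot.trace(im,t)[:2]:
    c=W[q['region']];c=c[~np.isnan(c[:,0])]; print(t,q['conf'],q['point'],c.mean(0) if len(c) else None)
E
```

```text
wrist
  0.68 [256.5, 226.0] 14108
  a [0.0148 0.0865 0.1523]
   a 0.0 76 b [-0.0053  0.0024  0.0081] z [0.1192 0.1244 0.1264]
   a 0.015 433 b [-0.0051  0.0011  0.0074] z [0.1213 0.1253 0.1267]
   a 0.03 1035 b [-0.0126  0.0017  0.0152] z [0.1329 0.1345 0.1355]
   a 0.045 1764 b [-0.0125  0.0014  0.015 ] z [0.1334 0.1347 0.1357]
   a 0.06 1973 b [-0.0122  0.0015  0.015 ] z [0.1337 0.1349 0.136 ]
   a 0.075 2295 b [-0.0123  0.0016  0.0154] z [0.1337 0.1352 0.1363]
   a 0.09 2323 b [-0.0116  0.0015  0.0148] z [0.1124 0.1272 0.1356]
   a 0.105 1149 b [-0.0047  0.0017  0.0079] z [0.1222 0.1267 0.1284]
   a 0.12 1278 b [-0.0046  0.0018  0.0083] z [0.1222 0.1268 0.1287]
   a 0.135 1423 b [-0.0045  0.0019  0.0086] z [0.1225 0.1272 0.1289]
   a 0.15 300 b [-0.0046  0.002   0.0086] z [0.1211 0.127  0.1288]
top
door 0.92 [319.7, 252.0] [ 0.39184518 -0.23657798  0.09027707]
door_edge 0.83 [324.3, 252.6] [ 0.39239815 -0.23726734  0.08815212]
```

View pics/c9.png

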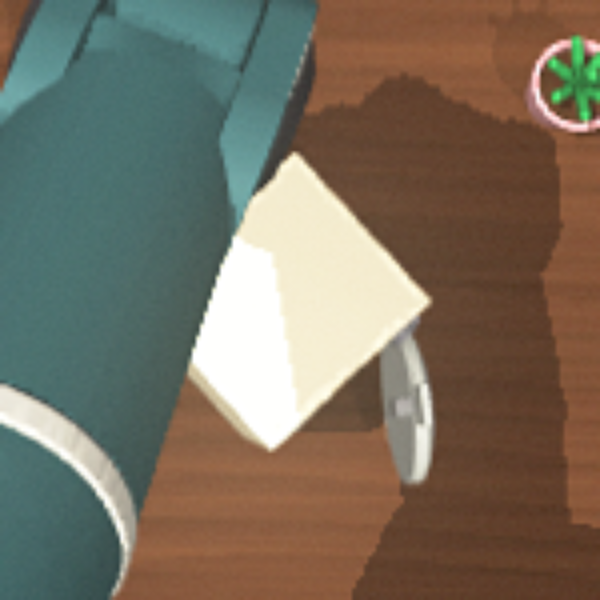

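Request:
{"method": "play_rows", "body": {
  "moves": [
    [0, 0, 0, 0],
    [0, 0, 0, 0],
    [0, 0, 0, 0],
    [0, 0, 0, 0],
    [0, 0, 0, 0]
  ]
}}

```text
t: 11.33
ee_pos: [0.5448, -0.0591, 0.1092]
orientation: [[0.007, 0.692, -0.722], [0.005, -0.722, -0.692], [-1.0, 0.001, -0.008]]
contact_force: [5.1, 5.1, -0.1]
opening: 0.341
```

Request:
{"method": "play_rows", "body": {
  "moves": [
    [0, 0, 0, 0],
    [0, 0, 0, 0],
    [0, 0, 0, 0],
    [0, 0, 0, 0],
    [0, 0, 0, 0]
  ]
}}

```text
t: 11.75
ee_pos: [0.5453, -0.0586, 0.1095]
orientation: [[0.008, 0.692, -0.722], [0.006, -0.722, -0.692], [-1.0, 0.002, -0.01]]
contact_force: [4.9, 4.3, -0.1]
opening: 0.34
```

Request:
{"method": "play_rows", "body": {
  "moves": [
    [0, 0, 0, 0],
    [0, 0, 0, 0],
    [0, 0, 0, 0],
    [0, 0, 0, 0],
    [0, 0, 0, 0]
  ]
}}

```text
t: 12.17
ee_pos: [0.5458, -0.0582, 0.1097]
orientation: [[0.009, 0.693, -0.721], [0.006, -0.721, -0.693], [-1.0, 0.002, -0.011]]
contact_force: [2.8, 3.3, -0.6]
opening: 0.339
```

```bash
python3 - <<'E'
from h import *
im=bot.get_image('top'); a=cv2.resize(im['frame'][150:300,220:370,::-1],(600,600)); cv2.imwrite('pics/c10.png',a)
E
python3 look.py 10 | grep -A14 wrist;python3 go.py .551 -.0535 .116 -46.7
```

```text
wrist
  0.88 [256.5, 229.1] 14279
  a [0.0163 0.0883 0.1545]
   a 0.0 22 b [-0.0134  0.0073  0.0233] z [0.0719 0.1195 0.1243]
   a 0.015 521 b [-0.0059  0.0009  0.0072] z [0.1206 0.126  0.1275]
   a 0.03 810 b [-0.0127  0.0012  0.015 ] z [0.1336 0.1353 0.1363]
   a 0.045 1750 b [-0.0127  0.0013  0.015 ] z [0.1341 0.1355 0.1365]
   a 0.06 1998 b [-0.0127  0.0011  0.015 ] z [0.1344 0.1358 0.1369]
   a 0.075 2254 b [-0.0125  0.0013  0.0153] z [0.1344 0.1361 0.1372]
   a 0.09 2511 b [-0.0117  0.0015  0.0149] z [0.1137 0.1296 0.1369]
   a 0.105 1136 b [-0.0047  0.0019  0.0083] z [0.123  0.1276 0.1294]
   a 0.12 1278 b [-0.0045  0.0019  0.0083] z [0.123  0.1278 0.1295]
   a 0.135 1403 b [-0.0045  0.002   0.0087] z [0.1233 0.1282 0.1299]
   a 0.15 518 b [-0.0045  0.0025  0.0154] z [0.0008 0.128  0.13  ]
top
t 12.52 p [ 0.5458 -0.0582  0.1097] yaw -46.16 tilt 0.64 F [4.3 3.  1. ] op 0.34 q [-22.  28.  32. 110. -20.  47. -25.]
delta [-6.2  0.2 -7.1] roll 0.5 rows 0.22625236936822046 0.07557034107624543
```

View pics/c10.png

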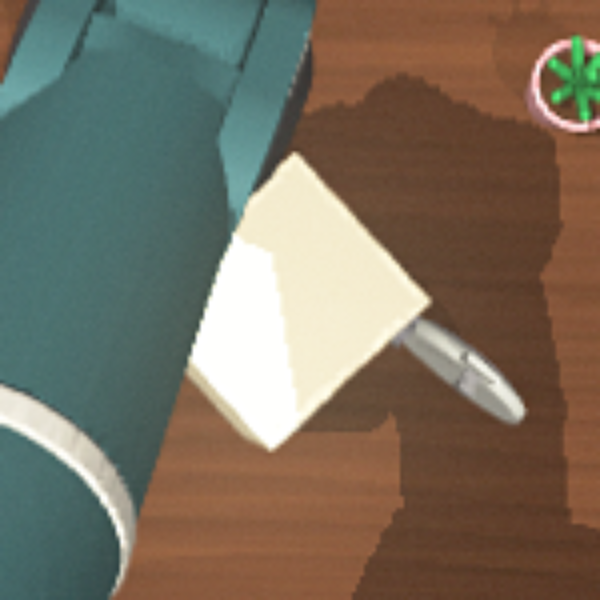

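Request:
{"method": "play_rows", "body": {
  "moves": [
    [0, 0, -10, 0],
    [0, 0, -30, 0],
    [0, 0, -60, 0],
    [0, 0, -95, 0],
    [0, 0, -125, 0]
  ]
}}

```text
t: 12.93
ee_pos: [0.6373, 0.0304, 0.1111]
orientation: [[0.009, 0.693, -0.721], [0.007, -0.721, -0.693], [-1.0, 0.002, -0.011]]
contact_force: [-0.9, -0.7, 0.0]
opening: 0.336
```

```bash
python3 look.py 11 | grep -A17 wrist; python3 go.py .636 .026 .010 -46.4
```

```text
wrist
  0.73 [256.4, 226.0] 14214
  a [0.1459 0.2185 0.2844]
   a 0.03 13 b [-0.0174 -0.0119  0.024 ] z [-0.0002  0.0001  0.0012]
   a 0.06 15 b [-0.03    0.0349  0.0351] z [-0.0004  0.0004  0.0017]
   a 0.135 186 b [-0.003   0.0041  0.011 ] z [0.1208 0.126  0.1278]
   a 0.15 349 b [-0.0021  0.0041  0.0104] z [0.1227 0.1267 0.128 ]
   a 0.165 1363 b [-0.0095  0.0045  0.0183] z [0.1344 0.136  0.137 ]
   a 0.18 1813 b [-0.0092  0.0047  0.0185] z [0.135  0.1363 0.1374]
   a 0.195 2049 b [-0.0088  0.0049  0.0186] z [0.1353 0.1367 0.1378]
   a 0.21 2602 b [-0.0089  0.0053  0.019 ] z [0.1272 0.1368 0.138 ]
   a 0.225 1816 b [-0.007   0.005   0.0166] z [0.1134 0.1282 0.1348]
top
  0.59 [239.2, 168.6] 111
  a [0.1035 0.1319 0.1727]
   a 0.105 28 b [-0.002   0.0038  0.0092] z [0.1216 0.1253 0.1286]
   a 0.12 33 b [-0.0042  0.0032  0.0098] z [0.1141 0.1248 0.1292]
   a 0.135 34 b [-0.0186  0.0034  0.0102] z [0.0008 0.1246 0.1276]
t 13.23 p [0.6355 0.0276 0.1109] yaw -46.21 tilt 0.6 F [-0.5 -0.5  0.3] op 0.338 q [-27.  35.  30.  98. -22.  52. -34.]
delta [100.9   1.3   1.8] roll 0.2 rows 2.420763918553744 0.026131630608200666
```

View pics/side11.png

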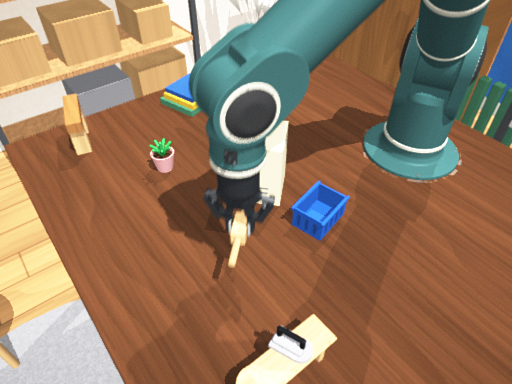

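Request:
{"method": "play_rows", "body": {
  "moves": [
    [25, 0, 0, 0],
    [55, 0, 0, 0],
    [80, 0, 0, 0],
    [92, 0, 0, 0],
    [97, 0, 0, 0]
  ]
}}

```text
t: 13.65
ee_pos: [0.6351, 0.0274, 0.0123]
orientation: [[0.006, 0.691, -0.723], [0.005, -0.723, -0.691], [-1.0, 0.0, -0.008]]
contact_force: [-0.3, 0.7, -1.6]
opening: 0.334
```

Request:
{"method": "play_rows", "body": {
  "moves": [
    [0, 0, 0, 0],
    [0, 0, 0, 0]
  ]
}}

```text
t: 13.82
ee_pos: [0.6354, 0.0269, 0.0132]
orientation: [[0.007, 0.691, -0.723], [0.005, -0.723, -0.691], [-1.0, 0.001, -0.008]]
contact_force: [0.5, -0.6, 0.7]
opening: 0.34
```

```bash
python3 wr.py w12; python3 go.py .636 .026 .005 -46.4
```

```text
0.64 [256.5, 226.9] [[0.6009, -0.0069, 0.0157], [0.6515, 0.0413, 0.0382], [0.7008, 0.0885, 0.0406]]
grip ((649.1677856445312, 39.95958709716797), (141.14007568359375, 31.531105041503906), 43.8895149230957) 0.03791313083542024
ax 43.63149879485951
t 13.92 p [0.6359 0.0272 0.0138] yaw -46.29 tilt 0.55 F [ 0.2 -0.3 -1.1] op 0.338 q [-24.  43.  26.  99. -26.  43. -31.]
delta [8.7 1.  0.8] roll 0.1 rows 0.2119139346038669 0.015757438576117985
```

Request:
{"method": "play_rows", "body": {
  "moves": [
    [3, 0, 0, 0],
    [6, 0, 0, 0],
    [8, 0, 0, 0],
    [8, 0, 0, 0],
    [8, 0, 0, 0]
  ]
}}

```text
t: 14.33
ee_pos: [0.6359, 0.0273, 0.0056]
orientation: [[0.008, 0.691, -0.723], [0.005, -0.723, -0.691], [-1.0, 0.001, -0.009]]
contact_force: [-0.7, -0.4, -0.2]
opening: 0.342
```

Request:
{"method": "play_rows", "body": {
  "moves": [
    [1, 0, 0, 0],
    [1, 0, 0, 0],
    [1, 0, 0, 0]
  ]
}}

```text
t: 14.58
ee_pos: [0.636, 0.0273, 0.0048]
orientation: [[0.008, 0.691, -0.723], [0.005, -0.723, -0.691], [-1.0, 0.002, -0.009]]
contact_force: [0.8, 0.7, 1.9]
opening: 0.343
```

```bash
python3 wr.py w13; python3 go.py .636 .026 .004 -46.4
```

```text
0.56 [258.5, 226.8] [[0.6022, -0.0058, 0.0103], [0.652, 0.0417, 0.0298], [0.7013, 0.0891, 0.0322]]
grip ((636.5171508789062, 27.029205322265625), (60.16231918334961, 30.48225212097168), 43.63222885131836) 0.03078214073076055
ax 43.60756232671747
t 14.68 p [0.6361 0.0273 0.0048] yaw -46.28 tilt 0.55 F [0.4 0.1 1.9] op 0.339 q [-24.  44.  26.  99. -27.  43. -30.]
delta [0.8 0.9 0.9] roll 0.1 rows 0.03649209180494205 0.016322619313018646
```

Starting to touch the table (1.9 N up, grip top at 30.8 mm). One small press, then release.

Request:
{"method": "play_rows", "body": {
  "moves": [
    [0.7, 0, 0, 0],
    [0.7, 0, 0, 0],
    [0.7, 0, 0, 0]
  ]
}}

```text
t: 14.93
ee_pos: [0.6361, 0.0273, 0.0046]
orientation: [[0.008, 0.691, -0.723], [0.006, -0.723, -0.691], [-1.0, 0.002, -0.01]]
contact_force: [-3.5, 0.3, 11.7]
opening: 0.34
```

Request:
{"method": "play_rows", "body": {
  "moves": [
    [0, 0, 0, 0],
    [0, 0, 0, 0],
    [0, 0, 0, 0]
  ],
  "jaw": 45,
  "newtons": 20
}}

```text
t: 15.18
ee_pos: [0.6361, 0.0274, 0.0045]
orientation: [[0.008, 0.691, -0.723], [0.006, -0.723, -0.691], [-1.0, 0.001, -0.01]]
contact_force: [0.3, -0.1, 0.1]
opening: 0.524
```

Request:
{"method": "play_rows", "body": {
  "moves": [
    [0, 0, 0, 0],
    [0, 0, 0, 0],
    [0, 0, 0, 0],
    [0, 0, 0, 0],
    [0, 0, 0, 0]
  ],
  "jaw": 70
}}

```text
t: 15.6
ee_pos: [0.636, 0.0273, 0.0044]
orientation: [[0.008, 0.691, -0.723], [0.006, -0.723, -0.691], [-1.0, 0.001, -0.01]]
contact_force: [0.2, -0.1, 0.2]
opening: 0.824
```

```bash
python3 wr.py w14; python3 go.py .636 .026 .004 -46.4
```

```text
0.66 [258.2, 226.5] [[0.6033, -0.0052, 0.0088], [0.652, 0.0414, 0.0294], [0.7017, 0.0891, 0.0315]]
grip ((637.3346557617188, 27.504318237304688), (59.26553726196289, 30.37771224975586), 43.470516204833984) 0.03025402915730288
ax 43.73327468554717
t 15.7 p [0.6361 0.0273 0.0045] yaw -46.29 tilt 0.56 F [-0.4 -0.8  0.9] op 0.818 q [-24.  44.  26.  99. -27.  43. -30.]
delta [0.5 0.9 1. ] roll 0.1 rows 0.03407671955982034 0.015674074889990765
```

View pics/w14.png

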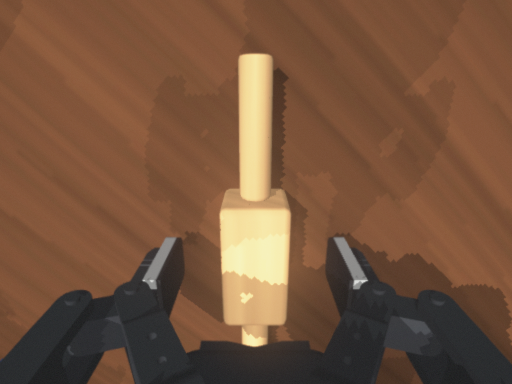

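The dowel lies flat on the table at image (255, 190–320), with the fingers well clear at columns 165 and 345. I'll retreat upward.

Request:
{"method": "play_rows", "body": {
  "moves": [
    [-15, 0, 0, 0],
    [-45, 0, 0, 0],
    [-85, 0, 0, 0],
    [-125, 0, 0, 0],
    [-160, 0, 0, 0]
  ]
}}

```text
t: 16.12
ee_pos: [0.6348, 0.026, 0.1681]
orientation: [[0.009, 0.691, -0.723], [0.006, -0.723, -0.691], [-1.0, 0.002, -0.011]]
contact_force: [0.5, 0.4, 0.3]
opening: 0.814
```

Request:
{"method": "play_rows", "body": {
  "moves": [
    [-20, -30, 0, 0],
    [-40, -60, 0, 0],
    [-60, -90, 0, 0],
    [-70, -120, 0, 0],
    [-70, -120, 0, 0]
  ]
}}

```text
t: 16.53
ee_pos: [0.549, 0.1169, 0.241]
orientation: [[0.011, 0.694, -0.72], [0.009, -0.72, -0.694], [-1.0, 0.001, -0.015]]
contact_force: [0.6, 0.5, 0.5]
opening: 0.818
```

```bash
python3 - <<'E'
from h import *
for n in ['top','side']:
    im=bot.get_image(n); save(im,n+'15'); W=cloud(im)
    for t in ['dowel','door','basket','pot','board','iron']:
        for q in bot.trace(im,t)[:1]:
            c=W[q['region']];c=c[~np.isnan(c[:,0])]; print(n,t,round(q['conf'],2),np.percentile(c,[2,50,98],axis=0).round(3).tolist())
o=bot.get_obs(); print(o['t'],o['ee_pos'],o['contact_force'])
E
```

```text
top dowel 0.58 [[0.576, -0.029, -0.0], [0.634, 0.026, 0.026], [0.694, 0.082, 0.033]]
top door 0.63 [[0.389, -0.325, -0.001], [0.417, -0.271, 0.104], [0.444, -0.242, 0.141]]
top basket 0.79 [[0.355, -0.01, -0.0], [0.409, 0.04, 0.005], [0.463, 0.083, 0.063]]
top pot 0.8 [[0.587, -0.392, 0.0], [0.614, -0.359, 0.055], [0.643, -0.334, 0.084]]
top board 0.72 [[0.592, 0.128, 0.065], [0.784, 0.268, 0.069], [0.808, 0.295, 0.568]]
side dowel 0.92 [[0.574, -0.032, 0.002], [0.644, 0.036, 0.024], [0.7, 0.088, 0.033]]
side basket 0.76 [[0.352, -0.012, 0.003], [0.406, 0.03, 0.032], [0.47, 0.085, 0.063]]
side pot 0.71 [[0.586, -0.388, 0.002], [0.618, -0.354, 0.048], [0.642, -0.335, 0.082]]
side board 0.79 [[0.626, 0.238, 0.066], [0.727, 0.265, 0.071], [0.794, 0.294, 0.073]]
side iron 0.65 [[0.672, 0.233, 0.072], [0.701, 0.262, 0.089], [0.722, 0.291, 0.116]]
17.2333 [0.5512684  0.11223726 0.23772339] [-0.04783517  0.59132953 -0.32399101]
```

View pics/top15.png

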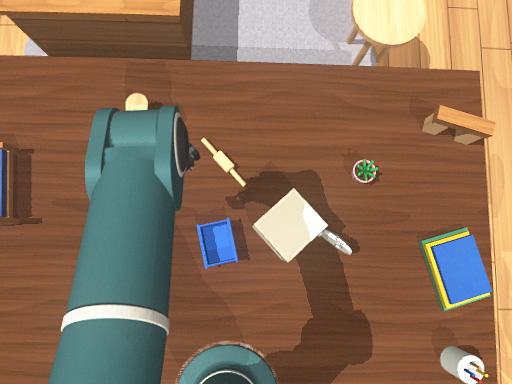

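View pics/side15.png

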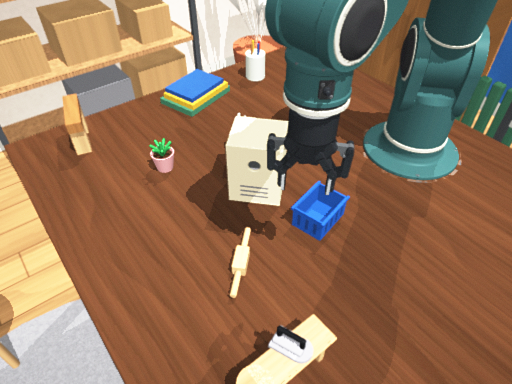

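The dowel lies flat at (240, 262) in the side view. In the top view the door is wide open at (335, 240), and the bystanders haven't moved. I'll hold still briefly, then hand in.

Request:
{"method": "play_rows", "body": {
  "moves": [
    [0, 0, 0, 0],
    [0, 0, 0, 0],
    [0, 0, 0, 0]
  ]
}}

```text
t: 17.48
ee_pos: [0.5513, 0.1122, 0.2377]
orientation: [[0.009, 0.69, -0.723], [0.005, -0.723, -0.69], [-1.0, 0.002, -0.01]]
contact_force: [0.0, -0.4, 0.2]
opening: 0.82
```

```bash
python3 -c "
from station import bot
print(bot.get_obs()['t'],bot.job_done())"
```

```text
the job is handed in; nothing more can be done
17.4833 None
```

The job is done and handed in at 17.5 s of the 54 s allowed. I gripped the dowel, pushed it through the back hole until the latch gave, and waited for the door to swing open. Then I drew the dowel out, lowered it until it touched the table, and let go.

- **Push:** The first straight push stalled at about 11 N. I backed off, came in about 4 mm higher, and pushed inward and slightly down, and the latch gave with about 16 N showing at the wrist.
- **Door:** The top camera shows it wide open. I judged that from the picture and did not measure the angle.
- **Dowel:** It lies flat on bare table, about 0.1 m clear of the washer. It met the table with a brief force of about 12 N just before release.
- **Bystanders:** The basket, pot, board and iron measured within about 2 mm of where they started. In the last top view the arm partly hid the board and iron, so their check rests on the side view.
- **Robot:** At hand-in it was touching nothing, with the wrist force reading near zero.

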